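# Set out the cup-fishing game

## Task

Set out the cup-fishing game: stand the cups with the red, green and blue handles, still upside down as they are, wholly on the mat of their own colour, and leave the yellow-handled cup where it is. Also pull the purple fish sign up out of the gap between the two game boxes and stand it upright, right way up and all the way down in the slot of its purple-striped holder, about centred along it. Any order will do; let go of everything at the end.

Things in the scene. Friction and masses are not known exactly. Their poses are not given: they have to be found in the camera images.
- cup_red: loose upside-down white cup, red hoop handle on top. Cup 85 mm tall, 70 mm across at the foot, 53 mm at the top. Hoop: 10 mm thick bar in the body's x-z plane, 54 mm wide along x, crown 131 mm above the foot, 36 mm clear under it; pinch the crown from above, fingers closing along y. Origin: centre of the foot; z up. About 80 g.
- cup_green: loose upside-down white cup, green hoop handle on top. Cup 85 mm tall, 70 mm across at the foot, 53 mm at the top. Hoop: 10 mm thick bar in the body's x-z plane, 54 mm wide along x, crown 131 mm above the foot, 36 mm clear under it; pinch the crown from above, fingers closing along y. Origin: centre of the foot; z up. About 80 g.
- cup_blue: loose upside-down white cup, blue hoop handle on top. Cup 85 mm tall, 70 mm across at the foot, 53 mm at the top. Hoop: 10 mm thick bar in the body's x-z plane, 54 mm wide along x, crown 131 mm above the foot, 36 mm clear under it; pinch the crown from above, fingers closing along y. Origin: centre of the foot; z up. About 80 g.
- cup_yellow: loose upside-down white cup, yellow hoop handle on top. Cup 85 mm tall, 70 mm across at the foot, 53 mm at the top. Hoop: 10 mm thick bar in the body's x-z plane, 54 mm wide along x, crown 131 mm above the foot, 36 mm clear under it; pinch the crown from above, fingers closing along y. Origin: centre of the foot; z up. About 80 g. A spare without a mat: stays put.
- mat_red: flat round red mat, fixed to the table, 100 mm across, 3 mm thick. Origin: centre of its underside, on the table; z up; its yaw means nothing.
- mat_green: flat round green mat, fixed to the table, 100 mm across, 3 mm thick. Origin: centre of its underside, on the table; z up; its yaw means nothing.
- mat_blue: flat round blue mat, fixed to the table, 100 mm across, 3 mm thick. Origin: centre of its underside, on the table; z up; its yaw means nothing.
- sign_board: purple board with a white fish on each face, loose, 90 mm wide (x), 12 mm thick (y), 115 mm tall (z), about 100 g. Origin: centre of its foot (bottom edge). At the start it stands upright in the narrow gap between the two game boxes, top 43 mm showing; pinch that across the thickness (along y) and draw it straight up 75 mm or more.
- game_boxes: two game boxes (brown and grey, each 100 x 38 x 72 mm) standing on a wooden tray 112 x 104 x 8 mm, all fixed. Origin: centre of the tray's underside, on the table. The box tops are 80 mm above the table; the gap between them runs along x, is 15 mm wide (y), and its floor is 8 mm above the origin.
- sign_holder: fixed wooden holder for the sign board, purple stripes, 120 mm long (x), 64 mm wide (y), 50 mm high. Its slot runs along x over the origin, open at both ends: floor 10 mm above the origin, 16 mm wide up to 30 mm, then flaring to 36 mm wide at 50 mm. Origin: centre of the underside, on the table. The board may face either way.

How it is judged:
By the outcome, as a careful person would: the job done as asked, in the order asked, and still so for the second after the job is handed in, with the robot touching nothing.
It also fails if it takes over 122 s, if anything falls off the work surface, if the arm or the gripper's body presses on something with over 40 N, if the wrist force passes 120 N, or if a joint passes its speed limit or range.

## Robot

A 7-joint arm with a two-finger parallel gripper is mounted at the origin on the work surface. World frame = base frame: x ahead of the robot, y to its left, z up, the work surface at z = 0. Lengths are in m, angles in rad, forces in N, time in s.
With the tool pointing down it reaches from about 0.425 to 0.95 m from the base axis. Payload 4.7 kg.
Tool frame: the origin (TCP) lies midway between the tips of the shut fingers; the grasp point (between the pads) lies 19 mm behind it (ctrl.grip_point_offset is the distance from the TCP to the grasp point, in m); z points along the fingers, y is the direction in which the jaws open and shut (so a half turn about z gives the same grasp; the last joint's range is limited). The gripper opens to 87 mm and grips with 3 to 60 N. Pads are 19 mm wide; open, the fingers measure 117 mm over their backs; the gripper's body (75 mm by 190 mm) begins 51 mm behind the grasp point.
Start: joints at [-1.315, 0.469, -0.049, 1.532, 0.024, 1.141, -0.082], TCP at [0.19, 0.648, 0.223] pointing down, gripper open.
Joint ranges: [-2.59, 2.59], [-0.33, 1.99], [-1.39, 1.29], [0.1, 2.45], [-1.04, 4.18], [0.21, 1.99], [-2.66, 2.66]. Speed limits (rad/s): [2.57, 2.57, 3.14, 3.14, 3.14, 3.14, 3.14].

## Interface

Orientations are given as a 3x3 rotation matrix whose columns are the frame's x, y, z axes.
In Python, from rig import ctrl gives the robot as it stands.
- The arm moves only by the tool step_arm, never from a script. Its argument "rows" is a list that holds one entry, the list of rows, each a list of 6 numbers: the shift along the tool's x, y, z normalised to -1 to 1, where 1 is 0.05 m, then the turn, a rotation vector about the tool's x, y, z normalised to -1 to 1, where 1 is 0.1 rad. A call has 1 to 20 rows; each row shifts and turns the commanded pose from where the row before left it, along the tool's axes as they then stand; what a row does not reach is not made up. A row lasts 1/8 s, in which the tool goes at most 62.5 mm and 10.7 degrees, less where a joint would pass 70% of its speed; a pose out of reach is approached as far as the arm can. A call with a number of a shift or a turn outside -1 to 1 is refused whole. A call with a gripper value outside its range is refused whole. "grip" is the gripper command: -1 is shut, 1 is fully open, values between are in proportion, set as the call begins (left out, the last holds). The fingers move at their own pace and stop on an object; "force" is the grip in N (left out, the last holds). Time passes only in rows, so rows that do not move let the fingers close. It gives the time, the measured TCP pose, the force and the opening at its end, in the units of the state.
- ctrl.sense(): the state, without advancing time (a new reading comes with each control period).
- ctrl.camera(name): name is "scene" or "top" or "wrist"; returns the picture (400x640x3 uint8, red, green, blue); there is no depth.
- ctrl.camera_model(name): a dict with "mtx" (3x3 intrinsics, pixels), "extrinsics" (4x4, takes a point from world to camera coordinates); the wrist camera has in their place "T_tool_cam" (4x4, takes a point from camera to tool coordinates, whose origin is the TCP and whose axes are the flange's). Camera axes: x right, y down, z forward; pixel columns grow to the right and rows downward; lengths in m; the calibration is good to about 2 mm. A picture is of the moment at which its call begins: read the wrist's pose just before it. camera_model takes no time and is no camera call.
- ctrl.job_done(): hands the job in, once; it reports no verdict.
Trained networks look in the newest picture that a camera, given by its name, has taken for a name from the list of things; names that differ only in an ending like _2 or _b are one class to them, and where a whole thing is asked for, a point or a joint stands for the part that bears it (a point fixed in the world has none). Each returns a list of dicts, best first, with "p" (0 to 1); they miss things now and then, are a little off and sometimes report something else, mostly with a low value. They report only what shows in the picture. A call takes as long as a camera call.
- ctrl.masks_of(thing, camera): "pixels" (400x640 bool, what is visible of it) and "centre" ([column, row] in pixels, amid what is visible of it).
- ctrl.tip_of(thing, camera): "centre" ([column, row] in pixels: a listed point, or the origin of a listed thing).
The state is a dict: "clock": time; "joints": joint angles; "dq": joint speeds; "joint_efforts": joint torques, N m; "tcp_pos": TCP position; "eef_rot": TCP orientation; "wrist_force": force on the tool from outside, world axes, zero at the start; "ft_torque": the same for the moment, N m; "grip_width": opening from 0.0 (shut) to 1.0 (fully open).
Only numpy, scipy, OpenCV 4.12 (cv2) and the standard library are available. Lean on these libraries where they do the work, as an engineer would, in place of code of your own. Each camera call takes 0.05 s, during which the arm holds its last target. There are 200 camera calls.

## Working session

There is one attempt and no reset: what is moved stays moved. The work goes in short steps, Python scripts to look and compute and a tool call to move; the robot and the scene stay as the last step left them, time stands still between calls to the robot, and variables do not carry over. Pictures are saved under pics/ and viewed, about 12 in all and at most 16, crops included, and the job is handed in when it is done.

Besides the shell and the picture viewer there is one more tool, called as name(argument=value, ...) on one line, values as JSON. step_arm: Moves the arm, as the interface text tells. Its arguments: {"type":"object","properties":{"rows":{"type":"array"},"grip":{"type":"number"},"force":{"type":"number"}},"required":["rows"]}

```bash
ls; mkdir -p pics
cat > h.py <<'E'
import numpy as np, cv2
from rig import ctrl
def ray(cam,px,z):
    m=ctrl.camera_model(cam); K=np.array(m["mtx"])
    if cam=="wrist":
        s=ctrl.sense(); T=np.eye(4); T[:3,:3]=s["eef_rot"]; T[:3,3]=s["tcp_pos"]; T=T@np.array(m["T_tool_cam"])
    else: T=np.linalg.inv(np.array(m["extrinsics"]))
    d=T[:3,:3]@np.linalg.solve(K,[px[0],px[1],1]); o=T[:3,3]
    return (o+d*(z-o[2])/d[2])
def snap(cam,name):
    im=ctrl.camera(cam); cv2.imwrite(f"pics/{name}.png",im[:,:,::-1]); return im
E
python3 - <<'E'
from h import *
s=ctrl.sense(); print({k:np.round(v,3).tolist() for k,v in s.items()})
for cam in("top","scene"):
    snap(cam,cam+"0"); m=ctrl.camera_model(cam); print(cam,np.round(np.linalg.inv(m["extrinsics"])[:3],2).tolist())
    for t in "cup_red cup_green cup_blue cup_yellow mat_red mat_green mat_blue sign_board game_boxes sign_holder".split():
        z={"cup":0,"mat":0.0,"sig":0.008 if "board" in t else 0,"gam":0}[t[:3]]
        print(t,[(round(r["p"],2),np.round(r["centre"]).tolist(),np.round(ray(cam,r["centre"],z)[:2],3).tolist()) for r in ctrl.tip_of(t,cam)[:2]])
E
```

```text
pics
{'clock': 0.0, 'joints': [-1.315, 0.469, -0.049, 1.534, 0.024, 1.141, -0.082], 'dq': [0.002, 0.0, -0.0, -0.001, 0.001, 0.001, -0.001], 'joint_efforts': [0.001, -50.798, -0.08, -23.616, -0.061, 0.038, 0.0], 'tcp_pos': [0.189, 0.647, 0.221], 'eef_rot': [[-0.96, 0.281, -0.0], [0.281, 0.96, -0.002], [-0.0, -0.002, -1.0]], 'wrist_force': [0.904, 0.062, 1.078], 'ft_torque': [0.025, 0.001, -0.032], 'grip_width': 0.999}
top [[0.02, -1.0, 0.05, 0.46], [-1.0, -0.02, -0.02, 0.01], [0.03, -0.05, -1.0, 1.27]]
cup_red [(0.57, [405.0, 160.0], [0.654, -0.242])]
cup_green [(0.64, [237.0, 154.0], [0.661, 0.212])]
cup_blue [(0.89, [321.0, 152.0], [0.672, -0.014])]
cup_yellow [(0.78, [271.0, 210.0], [0.513, 0.117]), (0.3, [344.0, 210.0], [0.516, -0.079])]
mat_red [(0.79, [210.0, 248.0], [0.408, 0.275])]
mat_green [(0.94, [341.0, 210.0], [0.515, -0.07])]
mat_blue [(0.97, [420.0, 239.0], [0.443, -0.284])]
sign_board [(0.57, [460.0, 207.0], [0.53, -0.391])]
game_boxes [(0.89, [462.0, 212.0], [0.518, -0.396]), (0.34, [403.0, 162.0], [0.65, -0.237])]
sign_holder [(0.81, [162.0, 210.0], [0.506, 0.407])]
scene [[-0.11, 0.56, -0.82, 1.77], [0.99, 0.05, -0.1, 0.14], [-0.01, -0.83, -0.56, 0.91]]
cup_red [(0.9, [245.0, 232.0], [0.652, -0.239])]
cup_green [(0.79, [394.0, 243.0], [0.659, 0.199])]
cup_blue [(0.61, [320.0, 243.0], [0.68, -0.012]), (0.24, [208.0, 200.0], [0.499, -0.401])]
cup_yellow [(0.86, [367.0, 210.0], [0.507, 0.115])]
mat_red [(0.95, [416.0, 195.0], [0.403, 0.272])]
mat_green [(0.56, [303.0, 203.0], [0.487, -0.089])]
mat_blue [(0.9, [250.0, 190.0], [0.429, -0.279])]
sign_board [(0.55, [205.0, 200.0], [0.51, -0.404])]
game_boxes [(0.86, [208.0, 202.0], [0.512, -0.396])]
sign_holder [(0.8, [463.0, 216.0], [0.507, 0.409])]
```

View pics/top0.png

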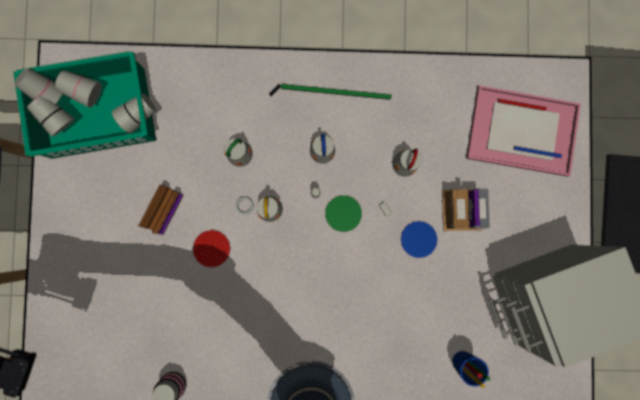

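View pics/scene0.png

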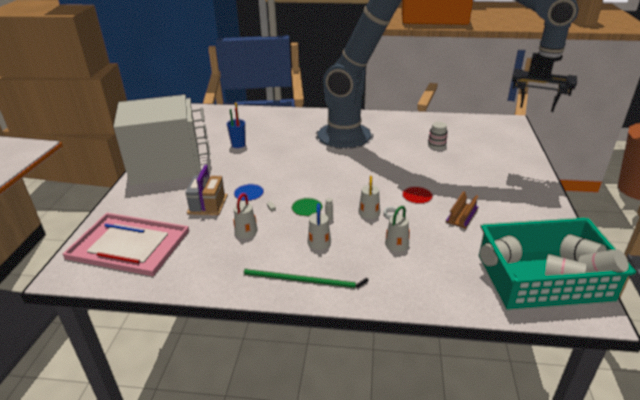

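The top view shows the three mats (red 211,248; green 343,213; blue 419,239), the cups (green 237,150; blue 322,145; red 408,158; yellow 269,206), the sign in its boxes (465,205) and the holder (160,208). The detections match. Next is a closer look with the wrist camera.

step_arm(rows=[[[-0.76,-0.47,-0.22,0,0,0],[-0.76,-0.47,-0.22,0,0,0],[-0.76,-0.47,-0.22,0,0,0],[-0.76,-0.47,-0.22,0,0,0],[-0.76,-0.47,-0.22,0,0,0],[-0.76,-0.47,-0.22,0,0,0],[-0.76,-0.47,-0.22,0,0,0],[-0.76,-0.47,-0.22,0,0,0],[-0.76,-0.47,-0.22,0,0,0],[-0.76,-0.47,-0.22,0,0,0],[-0.76,-0.47,-0.22,0,0,0],[-0.76,-0.47,-0.22,0,0,0],[0,0,0,0,0,0],[0,0,0,0,0,0]]], grip=1, force=30)

```text
clock: 2.85
tcp_pos: [0.5475, 0.2497, 0.3543]
eef_rot: [[-0.96, 0.28, -0.001], [0.28, 0.96, 0.001], [0.001, 0.0, -1.0]]
wrist_force: [0.0, 0.6, 0.0]
grip_width: 0.999
```

```bash
cat >> h.py <<'E'
def look(name,things,cam="wrist"):
    s=ctrl.sense(); snap(cam,name)
    for t in things:
        z=0.003 if "mat" in t else 0
        print(t,"tip",[(round(r["p"],2),np.round(r["centre"]).tolist(),np.round(ray(cam,r["centre"],z)[:2],3).tolist()) for r in ctrl.tip_of(t,cam)[:2]])
E
python3 - <<'E'
from h import *
s=ctrl.sense(); print(s["clock"],np.round(s["tcp_pos"],3),np.round(s["eef_rot"],3).tolist())
m=ctrl.camera_model("wrist"); print(np.round(m["T_tool_cam"],3).tolist(),np.round(m["mtx"]).tolist())
look("w1","cup_green cup_yellow cup_blue mat_red sign_holder".split())
E
```

```text
2.85 [0.548 0.25  0.354] [[-0.96, 0.28, -0.001], [0.28, 0.96, 0.001], [0.001, 0.0, -1.0]]
[[0.001, -0.957, -0.29, 0.079], [1.0, 0.001, -0.001, 0.001], [0.001, -0.29, 0.957, -0.162], [0.0, 0.0, 0.0, 1.0]] [[346.0, 0.0, 322.0], [0.0, 346.0, 199.0], [0.0, 0.0, 1.0]]
cup_green tip [(0.56, [313.0, 224.0], [0.658, 0.204])]
cup_yellow tip [(0.61, [234.0, 153.0], [0.516, 0.122])]
cup_blue tip [(0.58, [190.0, 269.0], [0.678, -0.015])]
mat_red tip [(0.63, [307.0, 50.0], [0.411, 0.268])]
sign_holder tip [(0.75, [416.0, 89.0], [0.502, 0.402])]
```

View pics/w1.png

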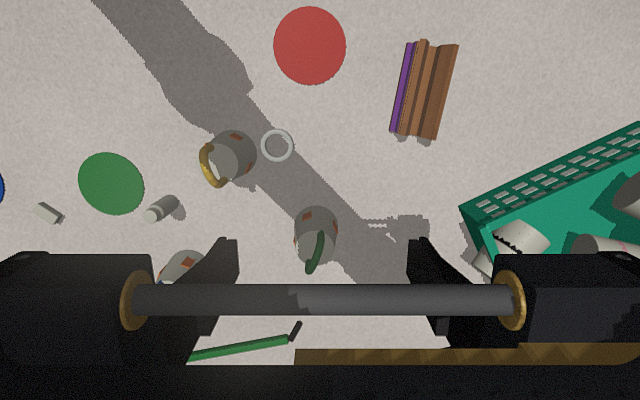

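```bash
cat >> h.py <<'E'
from scipy.optimize import minimize
HUE=dict(red=[(0,8),(170,180)],green=[(42,85)],blue=[(105,130)],yellow=[(17,32)],purple=[(131,160)])
def proj(cam,P):
    m=ctrl.camera_model(cam)
    if cam=="wrist":
        s=ctrl.sense(); T=np.eye(4); T[:3,:3]=s["eef_rot"]; T[:3,3]=s["tcp_pos"]; E=np.linalg.inv(T@np.array(m["T_tool_cam"]))
    else: E=np.array(m["extrinsics"])
    c=np.asarray(P)@E[:3,:3].T+E[:3,3]; q=c@np.array(m["mtx"]).T
    return q[:,:2]/q[:,2:],c[:,2]
def colour(im,c,near,rad,smin=90):
    h=cv2.cvtColor(im,cv2.COLOR_RGB2HSV); k=np.zeros(h.shape[:2],bool)
    for a,b in HUE[c]: k|=(h[...,0]>=a)&(h[...,0]<=b)&(h[...,1]>smin)&(h[...,2]>30)
    yy,xx=np.mgrid[:400,:640]; return k&(np.hypot(xx-near[0],yy-near[1])<rad)
_a=np.linspace(0,np.pi,17)
HOOP=np.r_[[[22,0,87]],np.c_[22*np.cos(_a),0*_a,104+22*np.sin(_a)],[[-22,0,87]]]/1000
def box(lx,ly,z0,z1): return np.array([[x,y,z] for x in(-lx/2,lx/2) for y in(-ly/2,ly/2) for z in(z0,z1)])
def render(cam,model,p):
    c,s=np.cos(p[2]),np.sin(p[2]); P=model@np.array([[c,s,0],[-s,c,0],[0,0,1]])+[p[0],p[1],0]
    q,d=proj(cam,P); im=np.zeros((400,640),np.uint8)
    if model is HOOP:
        w=max(1,int(round(.010*346/d.mean()))) if cam=="wrist" else 2
        cv2.polylines(im,[np.round(q*16).astype(np.int32)],False,1,w,cv2.LINE_AA,4); 
    else: cv2.fillConvexPoly(im,cv2.convexHull(np.round(q*16).astype(np.int32)),1,shift=4)
    return im>0
def fit(cam,mask,model,xy,yaws=np.arange(0,np.pi,np.pi/6)):
    best=None
    f=lambda p:1-(lambda r:(r&mask).sum()/max(1,(r|mask).sum()))(render(cam,model,p))
    for y in yaws:
        r=minimize(f,[xy[0],xy[1],y],method="Nelder-Mead",options=dict(initial_simplex=[[xy[0],xy[1],y],[xy[0]+.012,xy[1],y],[xy[0],xy[1]+.012,y],[xy[0],xy[1],y+.3]],maxiter=80))
        if best is None or r.fun<best.fun: best=r
    return np.round(best.x,4),round(1-best.fun,2)
def hoop(im,c,cam="wrist"):
    t=ctrl.tip_of("cup_"+c,cam)
    if not t: print(c,"none"); return
    t=t[0]["centre"]; g=ray(cam,t,0); top,_=proj(cam,[[g[0],g[1],.105]])
    k=colour(im,c,top[0],50); print("cup",c,"guess",g[:2].round(3),"n",k.sum(),"fit",*fit(cam,k,HOOP,g))
def mat(im,c,cam="wrist"):
    t=ctrl.tip_of("mat_"+c,cam)
    if not t: print("mat",c,"none"); return
    k=colour(im,c,t[0]["centre"],60).astype(np.uint8); n,l,st,ce=cv2.connectedComponentsWithStats(k); i=1+st[1:,4].argmax()
    print("mat",c,st[i].tolist(),ray(cam,ce[i],.003).round(4))
def boxfit(thing,model,cam="wrist",z=0):
    t=ctrl.masks_of(thing,cam)
    if not t: print(thing,"none"); return
    print(thing,round(t[0]["p"],2),fit(cam,t[0]["pixels"],model,ray(cam,t[0]["centre"],z+.02)))
E
python3 - <<'E'
from h import *
im=ctrl.camera("wrist")
hoop(im,"green");hoop(im,"yellow");mat(im,"red");mat(im,"green")
boxfit("sign_holder",box(.12,.064,0,.05))
E
```

```text
cup green guess [0.658 0.203] n 32 fit [0.6598 0.2057 2.5356] 0.08
cup yellow guess [0.516 0.122] n 452 fit [0.5157 0.1203 3.1686] 0.91
mat red [273, 6, 73, 79, 4475] [0.406  0.2727 0.003 ]
mat green [78, 152, 65, 63, 3145] [ 0.5062 -0.076   0.003 ]
sign_holder 0.62 (array([0.5054, 0.3966, 2.7089]), np.float64(0.84))
```

step_arm(rows=[[[0.27,-0.96,0,0,0,0],[0.27,-0.96,0,0,0,0],[0.27,-0.96,0,0,0,0],[0.27,-0.96,0,0,0,0],[0.27,-0.96,0,0,0,0],[0.27,-0.96,0,0,0,0],[0.27,-0.96,0,0,0,0],[0.27,-0.96,0,0,0,0],[0.27,-0.96,0,0,0,0],[0.27,-0.96,0,0,0,0],[0,0,0,0,0,0],[0,0,0,0,0,0]]])

```text
clock: 4.95
tcp_pos: [0.2838, -0.1732, 0.3546]
eef_rot: [[-0.96, 0.281, 0.001], [0.281, 0.96, 0.001], [-0.001, 0.001, -1.0]]
wrist_force: [1.0, 0.6, 0.3]
grip_width: 0.999
```

Run:
```python
from h import *
s=ctrl.sense(); print(s["clock"],np.round(s["tcp_pos"],3),np.round(s["joints"],2))
im=snap("wrist","w2")
hoop(im,"blue");hoop(im,"red");mat(im,"blue");mat(im,"green")
boxfit("game_boxes",np.r_[box(.112,.104,0,.008),box(.1,.091,.008,.08),box(.09,.012,.08,.123)])
boxfit("sign_board",box(.09,.012,.08,.123),z=.1)
```

```text
4.95 [ 0.284 -0.173  0.355] [-0.25 -0.32  0.5   2.05  0.15  1.37  1.48]
blue none
cup red guess [ 0.649 -0.237] n 0 fit [ 0.6487 -0.2367  0.    ] 0.0
mat blue [257, 233, 60, 51, 2509] [ 0.4401 -0.2785  0.003 ]
mat green [387, 236, 60, 48, 964] [ 0.4939 -0.0892  0.003 ]
game_boxes 0.62 (array([ 0.5753, -0.3998,  2.5573]), np.float64(0.39))
sign_board 0.78 (array([ 0.5193, -0.3928,  3.1521]), np.float64(0.56))
```

View pics/w2.png

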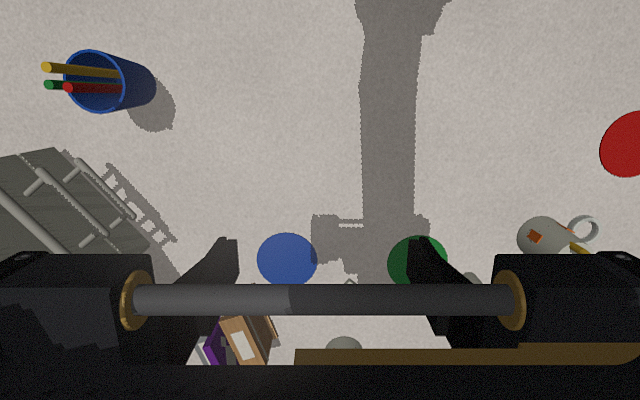

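The wrist sees past its own fingers only on the robot side, so I will stand farther out.

step_arm(rows=[[[-0.95,0.16,0,0,0,0],[-0.95,0.16,0,0,0,0],[-0.95,0.16,0,0,0,0],[-0.95,0.16,0,0,0,0],[-0.95,0.16,0,0,0,0],[-0.95,0.16,0,0,0,0],[-0.95,0.16,0,0,0,0],[-0.95,0.16,0,0,0,0],[-0.95,0.16,0,0,0,0],[0,0,0,0,0,0],[0,0,0,0,0,0]]])

```text
clock: 6.68
tcp_pos: [0.7138, -0.2247, 0.3536]
eef_rot: [[-0.96, 0.281, -0.002], [0.281, 0.96, -0.0], [0.002, -0.001, -1.0]]
wrist_force: [-0.5, 0.5, -0.6]
grip_width: 1.002
```

```bash
sed -i 's/smin=90/smin=70/; s/>30)$/>20)/; s/\[\.\.\.,2\]>30/[...,2]>20/' h.py
python3 - <<'E'
from h import *
s=ctrl.sense(); print(s["clock"],np.round(s["tcp_pos"],3),np.round(s["joints"],2))
im=snap("wrist","w3")
hoop(im,"blue");hoop(im,"red");mat(im,"blue");mat(im,"green")
boxfit("game_boxes",np.r_[box(.112,.104,0,.008),box(.1,.091,.008,.08),box(.09,.012,.08,.123)])
boxfit("sign_board",box(.09,.012,.08,.123),z=.1)
t=ctrl.masks_of("sign_board","wrist"); print([(r["p"],r["pixels"].sum(),r["centre"]) for r in t])
E
```

```text
6.675 [ 0.714 -0.225  0.354] [-0.1   0.59  0.64  1.16 -0.34  1.5   1.77]
cup blue guess [ 0.679 -0.019] n 645 fit [ 0.6753 -0.0152  0.1025] 0.89
cup red guess [ 0.649 -0.238] n 406 fit [ 0.6442 -0.2388 -0.298 ] 0.82
mat blue none
mat green none
game_boxes 0.56 (array([ 0.5243, -0.3947,  0.0311]), np.float64(0.7))
sign_board 0.8 (array([ 0.5256, -0.394 ,  3.1906]), np.float64(0.96))
[(0.8, np.int64(2701), [125.0, 41.8])]
```

View pics/w3.png

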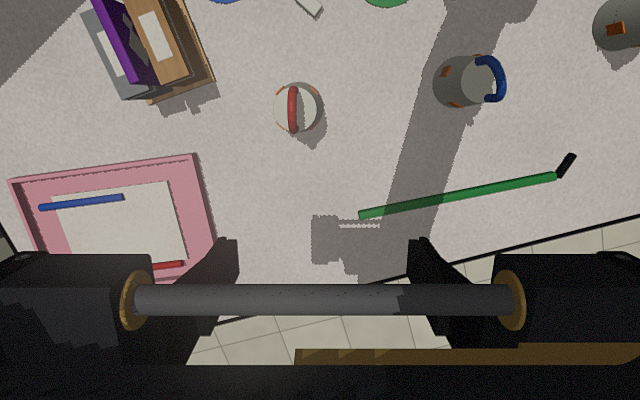

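The red hoop is at 292,109 and the blue one at 495,80. The sign shows between its boxes at 125,42, and the pose fits are good. The tool yaw already suits the red hoop, so I'll grasp that first.

step_arm(rows=[[[0.42,-0.22,0,0,0,0],[0.42,-0.22,0.2,0,0,0],[0.42,-0.22,0.5,0,0,0],[0,0,0.8,0,0,0],[0,0,0.8,0,0,0],[0,0,0.8,0,0,0],[0,0,0.8,0,0,0],[0,0,0.7,0,0,0],[0,0,0.35,0,0,0],[0,0,0,0,0,0],[0,0,0,0,0,0]]])

```text
clock: 8.45
tcp_pos: [0.6454, -0.2393, 0.1087]
eef_rot: [[-0.96, 0.281, 0.003], [0.281, 0.96, -0.001], [-0.003, -0.0, -1.0]]
wrist_force: [-0.1, -1.2, 0.4]
grip_width: 1.002
```

Run:
```python
from h import *
snap("wrist","w4")
```

```text
(no output)
```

View pics/w4.png

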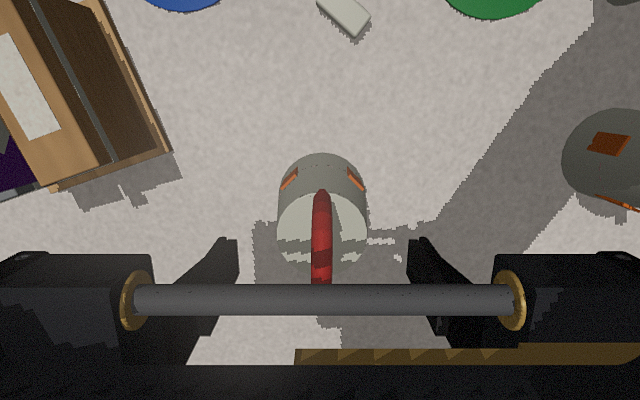

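The red hoop (column 322) is centred between the fingers. I'll close and lift.

step_arm(rows=[[[0,0,0,0,0,0],[0,0,0,0,0,0],[0,0,0,0,0,0],[0,0,0,0,0,0],[0,0,0,0,0,0],[0,0,0,0,0,0],[0,0,0,0,0,0],[0,0,-0.4,0,0,0],[0,0,-0.8,0,0,0],[0,0,-0.8,0,0,0],[0,0,-0.8,0,0,0],[0,0,-0.5,0,0,0],[0,0,0,0,0,0]]], grip=-1, force=30)

```text
clock: 10.12
tcp_pos: [0.6454, -0.2397, 0.276]
eef_rot: [[-0.96, 0.281, 0.006], [0.281, 0.96, -0.002], [-0.006, -0.0, -1.0]]
wrist_force: [-0.7, -0.8, -0.4]
grip_width: 0.004
```

step_arm(rows=[[[0.27,0.3,0,0,0,0],[0.53,0.61,0,0,0,0],[0.53,0.61,0,0,0,0],[0.53,0.61,0,0,0,0],[0.53,0.61,0,0,0,0],[0.53,0.61,0,0,0,0],[0.53,0.61,0,0,0,0],[0.53,0.61,0,0,0,0],[0.53,0.61,0,0,0,0],[0.53,0.61,0,0,0,0],[0.53,0.61,0,0,0,0],[0.53,0.61,0,0,0,0],[0.53,0.61,0,0,0,0],[0.53,0.61,0,0,0,0],[0.27,0.3,0,0,0,0],[0,0,0,0,0,0],[0,0,0,0,0,0]]])

```text
clock: 12.25
tcp_pos: [0.4081, 0.2737, 0.2718]
eef_rot: [[-0.959, 0.283, -0.0], [0.283, 0.959, -0.001], [-0.0, -0.001, -1.0]]
wrist_force: [-0.5, -0.1, 0.1]
grip_width: 0.006
```

Run:
```python
from h import *
im=snap("wrist","w5"); mat(im,"red"); print(ctrl.sense()["tcp_pos"],ctrl.sense()["joints"])
```

```text
mat red [282, 119, 79, 78, 4864] [0.4055 0.2736 0.003 ]
[0.40826663 0.27363679 0.27196314] [-1.03954806  0.11781039  0.40257582  1.91043155 -0.0508125   1.12342366
  0.6661108 ]
```

View pics/w5.png

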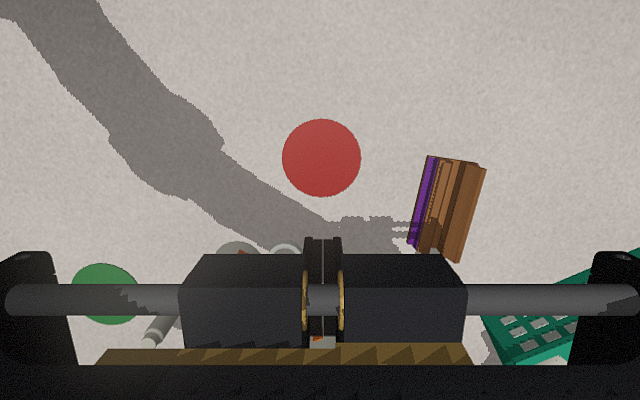

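The jaws came up empty, most likely because they were still closing when the lift began. I'll check where red is now and measure the green cup and the holder from here.

Run:
```python
from h import *
w=cv2.imread("pics/w1.png"); h=cv2.cvtColor(w,cv2.COLOR_BGR2HSV); print(h[245:262:4,312:320:3].tolist())
boxfit("sign_holder",box(.12,.064,0,.05))
for cam in("top","scene"):
    look(cam+"1",["cup_red","cup_green","cup_blue"],cam)
```

```text
[[[22, 25, 114], [30, 19, 109], [64, 70, 77]], [[27, 21, 111], [60, 76, 70], [62, 89, 80]], [[22, 24, 117], [58, 65, 74], [61, 92, 78]], [[62, 77, 66], [62, 75, 85], [63, 79, 71]], [[60, 81, 79], [61, 96, 77], [53, 59, 73]]]
sign_holder 0.68 (array([ 0.504 ,  0.3986, -0.4201]), np.float64(0.84))
cup_red tip [(0.79, [401.0, 161.0], [0.651, -0.231])]
cup_green tip [(0.65, [242.0, 153.0], [0.664, 0.2])]
cup_blue tip [(0.76, [320.0, 154.0], [0.667, -0.011])]
cup_red tip [(0.73, [247.0, 234.0], [0.66, -0.229])]
cup_green tip [(0.67, [395.0, 244.0], [0.664, 0.201]), (0.36, [318.0, 242.0], [0.673, -0.019])]
cup_blue tip [(0.67, [319.0, 241.0], [0.67, -0.015])]
```

step_arm(rows=[[[-0.4,0.03,-0.1,0,0,0],[-0.8,0.06,-0.1,0,0,0],[-0.8,0.06,-0.1,0,0,0],[-0.8,0.06,-0.1,0,0,0],[-0.8,0.06,-0.1,0,0,0],[-0.8,0.06,-0.1,0,0,0],[-0.8,0.06,0,0,0,0],[-0.8,0.06,0,0,0,0],[0,0,0,0,0,0],[0,0,0,0,0,0]]], grip=1)

```text
clock: 14.05
tcp_pos: [0.7013, 0.2128, 0.3015]
eef_rot: [[-0.96, 0.281, -0.001], [0.281, 0.96, 0.0], [0.001, -0.0, -1.0]]
wrist_force: [-0.3, 0.0, -0.0]
grip_width: 0.98
```

```bash
sed -i 's/smin=70/smin=55/' h.py
python3 - <<'E'
from h import *
im=snap("wrist","w6"); hoop(im,"green"); s=ctrl.sense(); print(s["tcp_pos"].round(4) if hasattr(s["tcp_pos"],"round") else s["tcp_pos"],s["grip_width"])
E
```

```text
cup green guess [ 0.646 -0.242] n 0 fit [ 0.646  -0.2416  0.    ] 0.0
[0.7009 0.2133 0.3023] 0.9922696620647457
```

View pics/w6.png

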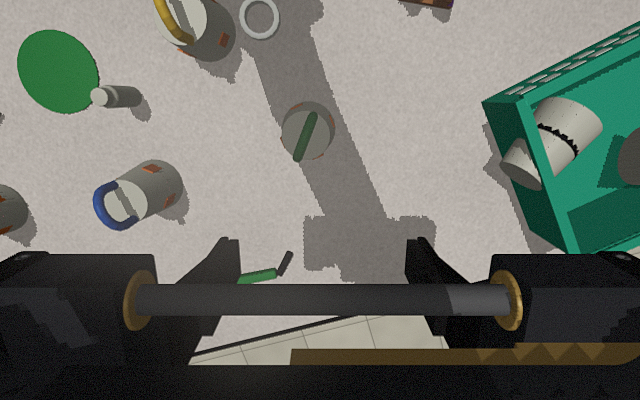

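The green hoop is at 305,137 and the detector mislabelled it. I'll fit it from that pixel.

Run:
```python
from h import *
im=ctrl.camera("wrist"); k=colour(im,"green",(305,137),38); g=ray("wrist",(305,137),.12)
print(k.sum(),fit("wrist",k,HOOP,g[:2])); mat(im,"green")
k=colour(im,"blue",(115,203),50); print(fit("wrist",k,HOOP,ray("wrist",(115,203),.12)[:2]))
```

```text
423 (array([ 0.6614,  0.2058, -0.6484]), np.float64(0.77))
mat green [17, 30, 81, 84, 5190] [ 0.5059 -0.0755  0.003 ]
(array([ 0.6752, -0.0164,  0.0863]), np.float64(0.81))
```

step_arm(rows=[[[0.36,-0.18,0,0,0,0],[0.36,-0.18,0,0,0,0],[0,0,0,0,0,0.9],[0,0,0.2,0,0,0.9],[0,0,0.5,0,0,0.9],[0,0,0.6,0,0,0.9],[0,0,0.8,0,0,0],[0,0,0.8,0,0,0],[0,0,0.6,0,0,0],[0,0,0.4,0,0,0],[0,0,0,0,0,0],[0,0,0,0,0,0]]])

```text
clock: 15.75
tcp_pos: [0.6632, 0.2055, 0.1086]
eef_rot: [[-0.799, 0.601, 0.002], [0.601, 0.799, 0.001], [-0.001, 0.002, -1.0]]
wrist_force: [-0.1, -1.2, -0.3]
grip_width: 1.002
```

step_arm(rows=[[[0,0,0,0,0,0],[0,0,0,0,0,0],[0,0,0,0,0,0],[0,0,0,0,0,0],[0,0,0,0,0,0],[0,0,0,0,0,0],[0,0,0,0,0,0],[0,0,0,0,0,0]]], grip=-1, force=30)

```text
clock: 16.75
tcp_pos: [0.6623, 0.2052, 0.107]
eef_rot: [[-0.799, 0.601, -0.0], [0.601, 0.799, 0.0], [0.0, 0.0, -1.0]]
wrist_force: [0.0, 0.0, -1.2]
grip_width: 0.172
```

step_arm(rows=[[[0,0,0,0,0,0],[0,0,0,0,0,0],[0,0,0,0,0,0],[0,0,0,0,0,0],[0,0,0,0,0,0]]])

```text
clock: 17.38
tcp_pos: [0.6622, 0.2052, 0.107]
eef_rot: [[-0.799, 0.601, -0.0], [0.601, 0.799, 0.0], [0.0, -0.0, -1.0]]
wrist_force: [-0.4, 0.3, -0.6]
grip_width: 0.104
```

step_arm(rows=[[[0,0,-0.4,0,0,0],[0,0,-0.8,0,0,0],[0,0,-0.8,0,0,0],[0,0,-0.8,0,0,0],[0,0,-0.4,0,0,0],[-0.05,-0.35,0,0,0,0],[-0.1,-0.71,0,0,0,0],[-0.1,-0.71,0,0,0,0],[-0.1,-0.71,0,0,0,0],[-0.1,-0.71,0,0,0,0],[-0.1,-0.71,0,0,0,0],[-0.1,-0.71,0,0,0,0],[-0.1,-0.71,0,0,0,0],[-0.1,-0.71,0,0,0,0],[-0.05,-0.35,0,0,0,0],[0,0,0,0,0,0],[0,0,0,0,0,0]]])

```text
clock: 19.5
tcp_pos: [0.507, -0.0753, 0.2666]
eef_rot: [[-0.8, 0.599, -0.0], [0.599, 0.8, 0.0], [0.001, 0.0, -1.0]]
wrist_force: [0.4, 0.1, -0.8]
grip_width: 0.102
```

step_arm(rows=[[[0,0,0.5,0,0,0],[0,0,0.7,0,0,0],[0,0,0.7,0,0,0],[0,0,0.6,0,0,0],[0,0,0.35,0,0,0],[0,0,0.15,0,0,0],[0,0,0.1,0,0,0],[0,0,0,0,0,0],[0,0,0,0,0,0]]])

```text
clock: 20.62
tcp_pos: [0.5071, -0.0769, 0.1127]
eef_rot: [[-0.799, 0.601, 0.001], [0.601, 0.799, 0.0], [-0.001, 0.001, -1.0]]
wrist_force: [-0.3, -0.6, -1.8]
grip_width: 0.102
```

step_arm(rows=[[[0,0,0,0,0,0],[0,0,0,0,0,0],[0,0,0,0,0,0],[0,0,0,0,0,0],[0,0,-0.4,0,0,0],[0,0,-0.8,0,0,0],[0,0,-0.8,0,0,0],[0,0,-0.8,0,0,0],[0,0,-0.8,0,0,0],[0,0,0,0,0,0]]], grip=1)

```text
clock: 21.88
tcp_pos: [0.5083, -0.0773, 0.295]
eef_rot: [[-0.799, 0.601, 0.007], [0.601, 0.799, 0.001], [-0.005, 0.005, -1.0]]
wrist_force: [0.9, -0.6, -0.3]
grip_width: 0.995
```

step_arm(rows=[[[-0.48,0.75,0,0,0,0],[-0.48,0.75,0,0,0,0],[-0.48,0.75,0,0,0,0],[-0.48,0.75,0,0,0,0],[0,0,0,0,0,-0.92],[0,0,0,0,0,-0.92],[0,0,0,0,0,-0.92],[0,0,0,0,0,-0.92],[0,0,0,0,0,-0.92],[0,0,0,0,0,-0.92],[0,0,0.4,0,0,-0.92],[0,0,0.5,0,0,-0.92],[0,0,0.8,0,0,0],[0,0,0.8,0,0,0],[0,0,0.7,0,0,0],[0,0,0.4,0,0,0],[0,0,0.16,0,0,0],[0,0,0,0,0,0],[0,0,0,0,0,0]]])

```text
clock: 24.25
tcp_pos: [0.6744, -0.0147, 0.1054]
eef_rot: [[-0.996, -0.091, 0.003], [-0.091, 0.996, 0.0], [-0.003, -0.0, -1.0]]
wrist_force: [-0.8, -0.3, -0.1]
grip_width: 0.999
```

Run:
```python
from h import *
im=snap("wrist","w7"); k=colour(im,"blue",(320,240),90); yy,xx=np.nonzero(k); print(k.sum(),xx.mean(),yy.min(),yy.max()); print([ (y,xx[yy==y].mean().round(1)) for y in range(yy.min(),yy.max(),15) if (yy==y).any()])
print(ctrl.sense()["joints"])
```

```text
1816 319.36068281938327 192 284
[(192, np.float64(320.0)), (207, np.float64(319.5)), (222, np.float64(319.5)), (237, np.float64(319.0)), (252, np.float64(319.5)), (267, np.float64(319.0)), (282, np.float64(319.0))]
[-0.33850296  0.60614645  0.43771635  1.66721358 -0.30544098  0.9339754
  1.87542791]
```

The blue hoop is centred and aligned with the jaws (columns 319–320). Closing.

step_arm(rows=[[[0,0,0,0,0,0],[0,0,0,0,0,0],[0,0,0,0,0,0],[0,0,0,0,0,0],[0,0,0,0,0,0],[0,0,0,0,0,0],[0,0,0,0,0,0],[0,0,0,0,0,0],[0,0,0,0,0,0],[0,0,0,0,0,0],[0,0,0,0,0,0],[0,0,0,0,0,0]]], grip=-1)

```text
clock: 25.8
tcp_pos: [0.6734, -0.0147, 0.104]
eef_rot: [[-0.996, -0.091, -0.0], [-0.091, 0.996, -0.0], [0.0, -0.0, -1.0]]
wrist_force: [0.6, 0.1, 1.0]
grip_width: 0.099
```

Run:
```python
from h import *
im=ctrl.camera("top")
for c in("blue","red","green"): mat(im,c,"top")
```

```text
mat blue [401, 221, 36, 37, 1059] [ 0.4424 -0.2795  0.003 ]
mat red [192, 229, 39, 39, 1170] [0.4065 0.2729 0.003 ]
mat green [326, 196, 36, 36, 572] [ 0.5073 -0.0763  0.003 ]
```

step_arm(rows=[[[0,0,-0.4,0,0,0],[0,0,-0.8,0,0,0],[0,0,-0.8,0,0,0],[0,0,-0.8,0,0,0],[0,0,-0.4,0,0,0],[0,0,0,0,0,0]]])

```text
clock: 26.75
tcp_pos: [0.6745, -0.0149, 0.2673]
eef_rot: [[-0.996, -0.091, 0.005], [-0.091, 0.996, 0.001], [-0.005, 0.0, -1.0]]
wrist_force: [0.8, 0.4, -1.5]
grip_width: 0.099
```

step_arm(rows=[[[0.28,-0.27,0,0,0,0],[0.57,-0.54,0,0,0,0],[0.57,-0.54,0,0,0,0],[0.57,-0.54,0,0,0,0],[0.57,-0.54,0,0,0,0],[0.57,-0.54,0,0,0,0],[0.57,-0.54,0,0,0,0],[0.57,-0.54,0,0,0,0],[0.57,-0.54,0,0,0,0],[0.25,-0.25,0,0,0,0],[0,0,0,0,0,0],[0,0,0,0,0,0]]])

```text
clock: 28.25
tcp_pos: [0.443, -0.2773, 0.2636]
eef_rot: [[-0.996, -0.093, -0.0], [-0.093, 0.996, 0.001], [0.0, 0.001, -1.0]]
wrist_force: [0.0, -0.4, -1.5]
grip_width: 0.098
```

step_arm(rows=[[[0,0,0.5,0,0,0],[0,0,0.7,0,0,0],[0,0,0.7,0,0,0],[0,0,0.6,0,0,0],[0,0,0.35,0,0,0],[0,0,0.15,0,0,0],[0,0,0.1,0,0,0],[0,0,0,0,0,0],[0,0,0,0,0,0]]])

```text
clock: 29.38
tcp_pos: [0.4425, -0.2791, 0.1097]
eef_rot: [[-0.996, -0.091, 0.001], [-0.091, 0.996, -0.0], [-0.001, -0.001, -1.0]]
wrist_force: [-0.4, 0.2, -1.2]
grip_width: 0.104
```

step_arm(rows=[[[0,0,0,0,0,0],[0,0,0,0,0,0],[0,0,0,0,0,0],[0,0,0,0,0,0],[0,0,-0.4,0,0,0],[0,0,-0.8,0,0,0],[0,0,-0.8,0,0,0],[0,0,-0.8,0,0,0],[0,0,-0.8,0,0,0],[0,0,0,0,0,0]]], grip=1)

```text
clock: 30.62
tcp_pos: [0.4434, -0.28, 0.2921]
eef_rot: [[-0.996, -0.091, 0.006], [-0.091, 0.996, -0.002], [-0.006, -0.003, -1.0]]
wrist_force: [0.6, 0.8, -0.2]
grip_width: 0.995
```

step_arm(rows=[[[-0.77,0.07,0,0,0,0],[-0.77,0.07,0,0,0,0],[-0.77,0.07,0,0,0,0],[-0.77,0.07,0,0,0,0],[-0.77,0.07,0,0,0,0],[-0.77,0.07,0,0,0,0],[-0.77,0.07,0,0,0,0],[0,0,0,0,0,0.97],[0,0,0,0,0,0.97],[0,0,0,0,0,0.97],[0,0,0,0,0,0.97],[0,0,0,0,0,0],[0,0,0,0,0,0]]])

```text
clock: 32.25
tcp_pos: [0.7079, -0.2297, 0.288]
eef_rot: [[-0.957, 0.291, -0.001], [0.291, 0.957, 0.001], [0.001, 0.0, -1.0]]
wrist_force: [-0.3, -0.3, 1.2]
grip_width: 1.001
```

Run:
```python
from h import *
s=ctrl.sense();print(np.round(s["tcp_pos"],4),np.round(s["eef_rot"],3).tolist(),np.round(s["joints"],2))
im=snap("wrist","w8"); hoop(im,"red")
boxfit("sign_board",box(.09,.012,.08,.123),z=.1)
```

```text
[ 0.7079 -0.2297  0.288 ] [[-0.957, 0.291, -0.001], [0.291, 0.957, 0.001], [0.001, 0.0, -1.0]] [-0.12  0.61  0.66  1.28 -0.37  1.37  1.8 ]
cup red guess [ 0.646 -0.241] n 605 fit [ 0.6452 -0.239   2.8542] 0.85
sign_board 0.75 (array([ 0.5246, -0.3938,  0.0276]), np.float64(0.95))
```

View pics/w8.png

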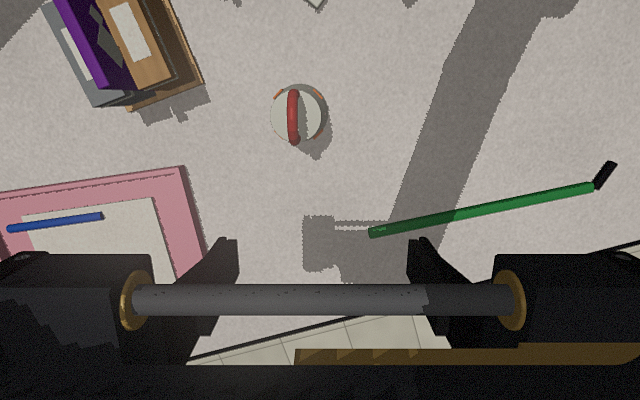

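The red cup stands upright and undisturbed, hoop at 293,117. I'll grasp it, allowing the full closing time.

step_arm(rows=[[[0.57,-0.27,0,0,0,0],[0.57,-0.27,0.2,0,0,0],[0,0,0.6,0,0,0],[0,0,0.8,0,0,0],[0,0,0.8,0,0,0],[0,0,0.7,0,0,0],[0,0,0.35,0,0,0],[0,0,0.18,0,0,0],[0,0,0,0,0,0]]])

```text
clock: 33.52
tcp_pos: [0.6461, -0.2392, 0.1079]
eef_rot: [[-0.956, 0.292, 0.001], [0.292, 0.956, -0.0], [-0.001, 0.0, -1.0]]
wrist_force: [-0.0, 0.1, 0.3]
grip_width: 0.996
```

step_arm(rows=[[[0,0,0,0,0,0],[0,0,0,0,0,0],[0,0,0,0,0,0],[0,0,0,0,0,0],[0,0,0,0,0,0],[0,0,0,0,0,0],[0,0,0,0,0,0],[0,0,0,0,0,0],[0,0,0,0,0,0],[0,0,0,0,0,0],[0,0,0,0,0,0],[0,0,0,0,0,0]]], grip=-1)

```text
clock: 35.02
tcp_pos: [0.6457, -0.239, 0.1075]
eef_rot: [[-0.956, 0.292, -0.0], [0.292, 0.956, 0.0], [0.0, -0.0, -1.0]]
wrist_force: [0.1, -0.6, -0.3]
grip_width: 0.109
```

step_arm(rows=[[[0,0,-0.4,0,0,0],[0,0,-0.8,0,0,0],[0,0,-0.8,0,0,0],[0,0,-0.8,0,0,0],[0,0,-0.8,0,0,0],[0,0,-0.2,0,0,0],[0,0,0,0,0,0]]])

```text
clock: 35.9
tcp_pos: [0.6457, -0.239, 0.2981]
eef_rot: [[-0.956, 0.293, 0.001], [0.293, 0.956, 0.0], [-0.001, 0.0, -1.0]]
wrist_force: [-0.7, -0.0, -1.5]
grip_width: 0.107
```

step_arm(rows=[[[0.27,0.3,0,0,0,0],[0.54,0.6,0,0,0,0],[0.54,0.6,0,0,0,0],[0.54,0.6,0,0,0,0],[0.54,0.6,0,0,0,0],[0.54,0.6,0,0,0,0],[0.54,0.6,0,0,0,0],[0.54,0.6,0,0,0,0],[0.54,0.6,0,0,0,0],[0.54,0.6,0,0,0,0],[0.54,0.6,0,0,0,0],[0.54,0.6,0,0,0,0],[0.54,0.6,0,0,0,0],[0.54,0.6,0,0,0,0],[0.27,0.3,0,0,0,0],[0,0,0,0,0,0],[0,0,0,0,0,0]]])

```text
clock: 38.02
tcp_pos: [0.4072, 0.2717, 0.2967]
eef_rot: [[-0.956, 0.294, -0.001], [0.294, 0.956, -0.002], [0.0, -0.002, -1.0]]
wrist_force: [1.1, 0.3, -1.5]
grip_width: 0.103
```

step_arm(rows=[[[0,0,0.5,0,0,0],[0,0,0.8,0,0,0],[0,0,0.8,0,0,0],[0,0,0.6,0,0,0],[0,0,0.5,0,0,0],[0,0,0.3,0,0,0],[0,0,0.1,0,0,0],[0,0,0.1,0,0,0],[0,0,0,0,0,0],[0,0,0,0,0,0]]])

```text
clock: 39.28
tcp_pos: [0.4074, 0.2735, 0.1131]
eef_rot: [[-0.956, 0.292, 0.001], [0.292, 0.956, 0.001], [-0.001, 0.001, -1.0]]
wrist_force: [0.0, -0.3, -0.9]
grip_width: 0.105
```

step_arm(rows=[[[0,0,0,0,0,0],[0,0,0,0,0,0],[0,0,0,0,0,0],[0,0,0,0,0,0],[0,0,-0.4,0,0,0],[0,0,-0.8,0,0,0],[0,0,-0.8,0,0,0],[0,0,-0.8,0,0,0],[0,0,-0.8,0,0,0],[0,0,0,0,0,0]]], grip=1)

```text
clock: 40.52
tcp_pos: [0.4087, 0.2742, 0.2956]
eef_rot: [[-0.956, 0.293, 0.005], [0.293, 0.956, 0.005], [-0.003, 0.006, -1.0]]
wrist_force: [0.3, 0.4, -0.5]
grip_width: 0.992
```

Run:
```python
from h import *
cv2.imwrite("pics/top2.png",cv2.resize(ctrl.camera("top")[120:280,130:510,::-1],None,fx=2,fy=2))
snap("wrist","w9"); boxfit("sign_holder",box(.12,.064,0,.05))
```

```text
sign_holder 0.72 (array([0.5014, 0.3972, 2.7467]), np.float64(0.81))
```

View pics/top2.png

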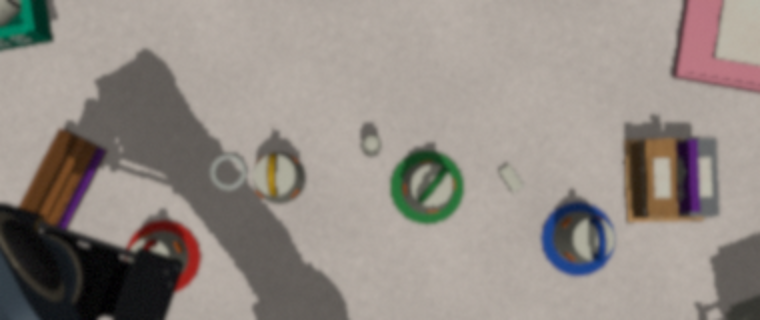

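All three cups sit centred on their mats: green at 427,186, blue at 578,238, red partly hidden at 165,255. Next I look at the holder squarely, then fetch the sign.

step_arm(rows=[[[-0.57,0.73,-0.25,0,0,0],[-0.57,0.73,-0.25,0,0,0],[-0.57,0.73,-0.25,0,0,0],[-0.57,0.73,-0.25,0,0,0],[0,0,0,0,0,0.65],[0,0,0,0,0,0.65],[0,0,0,0,0,0],[0,0,0,0,0,0]]])

```text
clock: 41.68
tcp_pos: [0.5585, 0.3793, 0.3415]
eef_rot: [[-0.911, 0.413, -0.001], [0.413, 0.911, -0.001], [0.001, -0.001, -1.0]]
wrist_force: [0.6, 0.6, 0.9]
grip_width: 1.003
```

Run:
```python
from h import *
s=ctrl.sense();print(np.round(s["tcp_pos"],4),np.round(s["eef_rot"],3).tolist())
im=snap("wrist","w10"); boxfit("sign_holder",box(.12,.064,0,.05))
q=proj("wrist",[[.503,.3975,.05]])[0][0].astype(int); print(q)
x0,y0=max(0,q[0]-80),max(0,q[1]-80); print(x0,y0)
cv2.imwrite("pics/w10c.png",cv2.resize(im[y0:y0+150,x0:x0+160,::-1],None,fx=4,fy=4,interpolation=cv2.INTER_CUBIC))
```

```text
[0.5585 0.3793 0.3415] [[-0.911, 0.413, -0.001], [0.413, 0.911, -0.001], [0.001, -0.001, -1.0]]
sign_holder 0.93 (array([0.5067, 0.4029, 2.6951]), np.float64(0.85))
[316 111]
236 31
```

View pics/w10c.png

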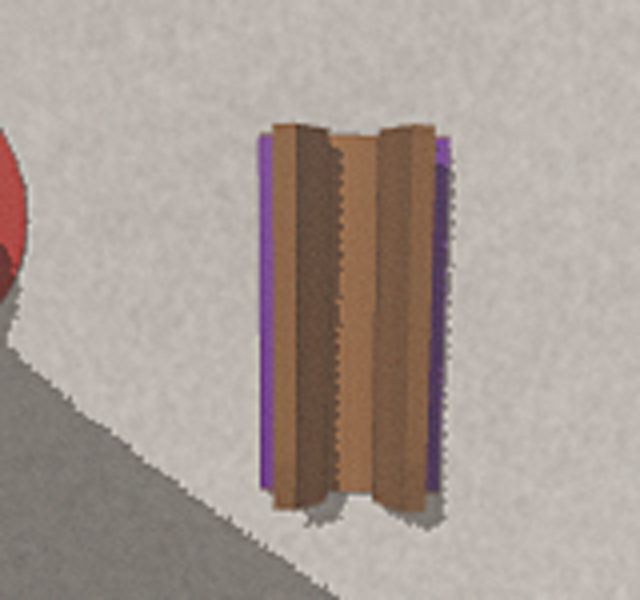

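The crop shows the holder square-on. The top corners are at about (274,124), (435,125), (274,509) and (427,511), and the slot floor is between columns 338 and 377. I'll triangulate from those.

Run:
```python
from h import *
f=lambda u,v,z: ray("wrist",(236+(u-1.5)/4,31+(v-1.5)/4),z)[:2]
top=np.array([f(274,124,.05),f(274,509,.05),f(435,125,.05),f(427,511,.05)]); c=top.mean(0)
fl=np.array([f(339,135,.01),f(338,493,.01),f(379,135,.01),f(373,493,.01)])
print(c,fl.mean(0))
for a,b in((top[0],top[1]),(top[2],top[3]),(fl[0],fl[1]),(fl[2],fl[3])): d=a-b; print(np.hypot(*d),np.arctan2(d[1],d[0]))
print(np.hypot(*(top[0]-top[2])),np.hypot(*(top[1]-top[3])),np.hypot(*(fl[0]-fl[2])),np.hypot(*(fl[1]-fl[3])))
```

```text
[0.5073496  0.40552909] [0.50846869 0.40692379]
0.11881999775224647 2.7006802011861506
0.11916587896522479 2.7121688073232817
0.1200401857294556 2.7112998639023957
0.12004091107008263 2.7047316872297786
0.04926809905191434 0.050635129771262305 0.01334447463720226 0.012556047864067428
```

step_arm(rows=[[[-0.2,-0.43,0,0,0,0],[-0.42,-0.87,0,0,0,0],[-0.42,-0.87,0,0,0,0],[-0.42,-0.87,0,0,0,0],[-0.42,-0.87,0,0,0,0],[-0.42,-0.87,0,0,0,0],[-0.42,-0.87,0,0,0,0],[-0.42,-0.87,0,0,0,0],[-0.42,-0.87,0,0,0,0],[-0.42,-0.87,0,0,0,0],[-0.42,-0.87,0,0,0,0],[-0.42,-0.87,0,0,0,0],[-0.42,-0.87,0,0,0,0],[-0.42,-0.87,0,0,0,0],[-0.42,-0.87,0,0,0,0],[-0.42,-0.87,0,0,0,0],[-0.2,-0.43,0,0,0,0],[0,0,0,0,0,0]]])

```text
clock: 44.02
tcp_pos: [0.5728, -0.3958, 0.3426]
eef_rot: [[-0.908, 0.419, -0.001], [0.419, 0.908, -0.001], [0.001, -0.001, -1.0]]
wrist_force: [-0.5, 0.2, 0.5]
grip_width: 1.005
```

step_arm(rows=[[[0,0,0.2,0,0,-0.92],[0,0,0.2,0,0,-0.92],[0,0,0.2,0,0,-0.92],[0,0,0.2,0,0,-0.92],[0,0,0,0,0,-0.92],[0,0,0,0,0,0],[0,0,0,0,0,0]]])

```text
clock: 44.9
tcp_pos: [0.5758, -0.3918, 0.303]
eef_rot: [[-0.999, -0.033, 0.001], [-0.033, 0.999, 0.0], [-0.001, 0.0, -1.0]]
wrist_force: [1.0, -0.1, 0.5]
grip_width: 0.998
```

Run:
```python
from h import *
s=ctrl.sense();print(np.round(s["tcp_pos"],4),np.round(s["eef_rot"],3).tolist(),np.round(s["joints"],2))
im=snap("wrist","w11"); boxfit("sign_board",box(.09,.012,.08,.123),z=.1)
q=proj("wrist",[[.525,-.394,.123]])[0][0].astype(int)
x0,y0=max(0,q[0]-80),max(0,q[1]-80); print(q,x0,y0)
cv2.imwrite("pics/w11c.png",cv2.resize(im[y0:y0+150,x0:x0+160,::-1],None,fx=4,fy=4,interpolation=cv2.INTER_CUBIC))
```

```text
[ 0.5758 -0.3918  0.303 ] [[-0.999, -0.033, 0.001], [-0.033, 0.999, 0.0], [-0.001, 0.0, -1.0]] [ 0.14  0.5   0.62  1.4  -0.29  1.33  2.38]
sign_board 0.93 (array([ 0.525 , -0.3946,  3.1713]), np.float64(0.94))
[321 123] 241 43
```

View pics/w11c.png

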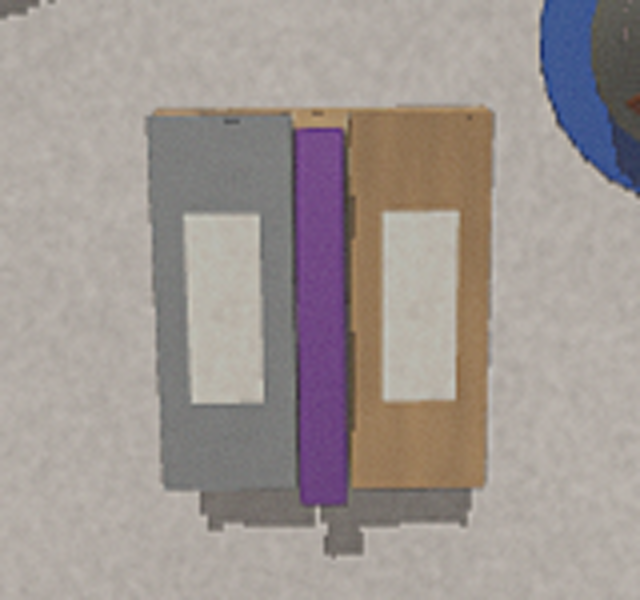

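The board is centred between the boxes (columns 297–347) and aligned with the tool. Descending to grip its top.

step_arm(rows=[[[0.5,-0.01,0,0,0,0],[0.51,-0.01,0.3,0,0,0],[0,0,0.8,0,0,0],[0,0,0.8,0,0,0],[0,0,0.8,0,0,0],[0,0,0.8,0,0,0],[0,0,0.5,0,0,0],[0,0,0.2,0,0,0],[0,0,0,0,0,0],[0,0,0,0,0,0]]])

```text
clock: 46.25
tcp_pos: [0.5261, -0.3957, 0.0939]
eef_rot: [[-0.999, -0.033, 0.002], [-0.033, 0.999, -0.001], [-0.002, -0.001, -1.0]]
wrist_force: [-0.2, -1.0, -0.3]
grip_width: 0.999
```

step_arm(rows=[[[0,0.02,0.08,0,0,0],[0,0,0,0,0,0],[0,0,0,0,0,0],[0,0,0,0,0,0],[0,0,0,0,0,0],[0,0,0,0,0,0],[0,0,0,0,0,0],[0,0,0,0,0,0],[0,0,0,0,0,0],[0,0,0,0,0,0],[0,0,0,0,0,0],[0,0,0,0,0,0],[0,0,0,0,0,0]]], grip=-1, force=40)

```text
clock: 47.88
tcp_pos: [0.5254, -0.394, 0.0885]
eef_rot: [[-0.999, -0.033, -0.0], [-0.033, 0.999, 0.0], [0.0, 0.0, -1.0]]
wrist_force: [-0.2, -0.4, -0.5]
grip_width: 0.13
```

step_arm(rows=[[[0,0,-0.2,0,0,0],[0,0,-0.3,0,0,0],[0,0,-0.4,0,0,0],[0,0,-0.4,0,0,0],[0,0,-0.4,0,0,0],[0,0,-0.6,0,0,0],[0,0,-0.8,0,0,0],[0,0,-0.6,0,0,0],[0,0,-0.4,0,0,0],[0,0,0,0,0,0]]])

```text
clock: 49.12
tcp_pos: [0.5258, -0.3948, 0.2961]
eef_rot: [[-0.999, -0.033, 0.004], [-0.033, 0.999, -0.002], [-0.004, -0.002, -1.0]]
wrist_force: [0.0, 0.2, -0.1]
grip_width: 0.134
```

step_arm(rows=[[[-0.01,0.5,0,0,0,0],[-0.01,0.88,0,0,0,0],[-0.01,0.88,0,0,0,0],[-0.01,0.88,0,0,0,0],[-0.01,0.88,0,0,0,0],[-0.01,0.88,0,0,0,0],[-0.01,0.88,0,0,0,0],[-0.01,0.88,0,0,0,0],[-0.01,0.88,0,0,0,0],[-0.01,0.88,0,0,0,0],[-0.01,0.88,0,0,0,0],[-0.01,0.88,0,0,0,0],[-0.01,0.88,0,0,0,0],[-0.01,0.88,0,0,0,0],[-0.01,0.88,0,0,0,0],[-0.01,0.88,0,0,0,0],[-0.01,0.88,0,0,0,0],[-0.01,0.88,0,0,0,0],[0,0.5,0,0,0,0],[0,0,0,0,0,0]]])

```text
clock: 51.62
tcp_pos: [0.5069, 0.4051, 0.2923]
eef_rot: [[-0.999, -0.036, -0.002], [-0.036, 0.999, -0.001], [0.002, -0.001, -1.0]]
wrist_force: [-0.6, -0.2, -1.4]
grip_width: 0.138
```

step_arm(rows=[[[0,0,0,0,0,0.93],[0,0,0,0,0,0.93],[0,0,0,0,0,0.93],[0,0,0,0,0,0.93],[0,0,0,0,0,0.93],[0,0,0,0,0,0],[0,0,0,0,0,0]]])

```text
clock: 52.5
tcp_pos: [0.5083, 0.4025, 0.2937]
eef_rot: [[-0.908, 0.419, 0.0], [0.419, 0.908, -0.0], [-0.0, -0.0, -1.0]]
wrist_force: [-0.7, -0.7, -1.8]
grip_width: 0.134
```

Run:
```python
from h import *
s=ctrl.sense();R=np.array(s["eef_rot"]);p=np.array(s["tcp_pos"]);print(p.round(4),R.round(3).tolist(),np.arctan2(R[1,1],R[0,1]))
print("corr tool mm",(R.T@(np.array([.5078,.4060,p[2]])-p)*1000).round(1))
im=snap("wrist","w12")
```

```text
[0.5083 0.4025 0.2937] [[-0.908, 0.419, 0.0], [0.419, 0.908, -0.0], [-0.0, -0.0, -1.0]] 1.1385195995803263
corr tool mm [ 2.  3. -0.]
```

View pics/w12.png

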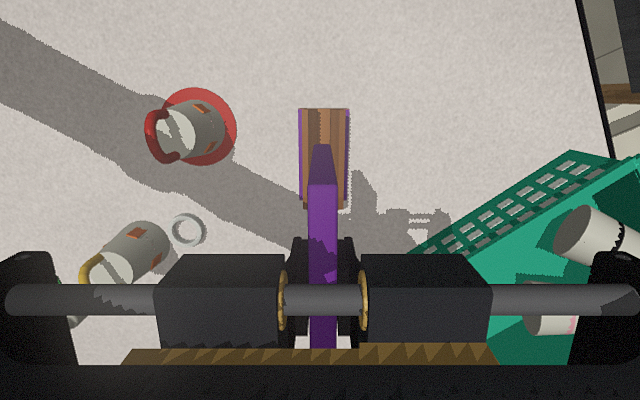

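The board (column 322) lines up with the slot (about 324) apart from the computed 2–3 mm correction. I'll apply it and lower.

step_arm(rows=[[[0.04,0.06,0.3,0,0,0],[0,0,0.7,0,0,0],[0,0,0.8,0,0,0],[0,0,0.6,0,0,0],[0,0,0.4,0,0,0],[0,0,0.2,0,0,0],[0,0,0,0,0,0],[0,0,0,0,0,0]]])

```text
clock: 53.55
tcp_pos: [0.5079, 0.4078, 0.1444]
eef_rot: [[-0.908, 0.418, 0.001], [0.418, 0.908, 0.001], [-0.001, 0.002, -1.0]]
wrist_force: [-0.5, 0.1, -1.1]
grip_width: 0.136
```

Run:
```python
from h import *
s=ctrl.sense();R=np.array(s["eef_rot"]);p=np.array(s["tcp_pos"]);print(p.round(4),np.arctan2(R[1,1],R[0,1]),np.round(s["wrist_force"],1))
print("corr tool mm",(R.T@(np.array([.5078,.4060,p[2]])-p)*1000).round(1))
```

```text
[0.5079 0.4078 0.1444] 1.1390850969840711 [-0.5  0.1 -1.1]
corr tool mm [-0.7 -1.7 -0. ]
```

step_arm(rows=[[[0,-0.03,0,0,0,0],[0,0,0.15,0,0,0],[0,0,0.15,0,0,0],[0,0,0.15,0,0,0],[0,0,0.15,0,0,0],[0,0,0,0,0,0],[0,0,0,0,0,0]]])

```text
clock: 54.42
tcp_pos: [0.5069, 0.4062, 0.1136]
eef_rot: [[-0.908, 0.419, 0.0], [0.419, 0.908, 0.0], [-0.0, 0.0, -1.0]]
wrist_force: [-0.3, 0.1, -0.6]
grip_width: 0.135
```

step_arm(rows=[[[0,0,0.1,0,0,0],[0,0,0.1,0,0,0],[0,0,0.1,0,0,0],[0,0,0.08,0,0,0],[0,0,0,0,0,0],[0,0,0,0,0,0]]])

```text
clock: 55.18
tcp_pos: [0.5068, 0.4061, 0.0946]
eef_rot: [[-0.908, 0.419, 0.0], [0.419, 0.908, 0.0], [0.0, 0.0, -1.0]]
wrist_force: [-0.0, 1.1, -1.0]
grip_width: 0.138
```

step_arm(rows=[[[0,0,0.05,0,0,0],[0,0,0.05,0,0,0],[0,0,0,0,0,0],[0,0,0,0,0,0]]])

```text
clock: 55.68
tcp_pos: [0.5069, 0.4061, 0.0904]
eef_rot: [[-0.908, 0.419, 0.0], [0.419, 0.908, 0.001], [-0.0, 0.001, -1.0]]
wrist_force: [-1.4, -1.0, 5.4]
grip_width: 0.134
```

The force rose to 5.4 N at z = 0.0904, just where the floor was expected, so the board is seated. I'll release it and retreat upward.

step_arm(rows=[[[0,0,0,0,0,0],[0,0,0,0,0,0],[0,0,0,0,0,0],[0,0,0,0,0,0],[0,0,0,0,0,0],[0,0,0,0,0,0],[0,0,-0.2,0,0,0],[0,0,-0.5,0,0,0],[0,0,-0.8,0,0,0],[0,0,-0.8,0,0,0],[0,0,-0.8,0,0,0],[0,0,-0.8,0,0,0],[-0.5,0,0,0,0,0],[-0.5,0,0,0,0,0],[-0.5,0,0,0,0,0],[0,0,0,0,0,0],[0,0,0,0,0,0]]], grip=1)

```text
clock: 57.8
tcp_pos: [0.5742, 0.3752, 0.2844]
eef_rot: [[-0.908, 0.418, -0.001], [0.418, 0.908, 0.0], [0.001, -0.0, -1.0]]
wrist_force: [0.9, 0.5, 0.7]
grip_width: 1.001
```

Run:
```python
from h import *
im=snap("wrist","w13"); boxfit("sign_board",box(.09,.012,.05,.125),z=.1); hoop(im,"red"); hoop(im,"yellow"); mat(im,"red")
a=im[0:300,100:540,::-1]; b=cv2.resize(ctrl.camera("scene")[150:280,180:500,::-1],None,fx=1.5,fy=1.5); 
c=np.zeros((500,480,3),np.uint8); c[:300,:440]=a; c[300:495,:480]=b; cv2.imwrite("pics/f.png",c)
print(ctrl.sense()["grip_width"])
```

```text
sign_board 0.6 (array([ 0.5061,  0.4072, -0.4319]), np.float64(0.94))
cup red guess [0.41  0.274] n 1521 fit [ 0.4059  0.2724 -0.2819] 0.68
cup yellow guess [0.514 0.12 ] n 1022 fit [0.5158 0.1209 3.1988] 0.86
mat red none
0.9938535857074219
```

View pics/f.png

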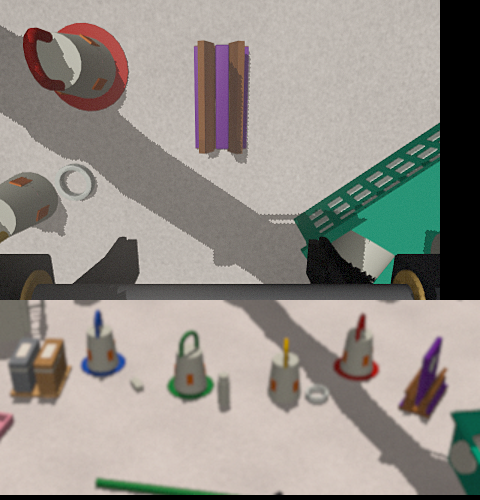

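The picture shows the board standing in the slot, centred. Each cup is on its own mat, the yellow cup is where it was, and the gripper is open and clear.

```bash
python3 -c "
from rig import ctrl
print(ctrl.job_done())"
```

```text
the job is handed in; nothing more can be done
None
```

The red, green and blue cups stand upside down on the mats of their own colour. The fish sign stands upright in the slot of its holder. The yellow cup was not moved, and I handed in at about 58 s of the 122 s with the gripper open and clear.

**Last checks:**
- **Sign:** it measured about 2 mm from the holder's centre, with its yaw matching the slot. The force rose at the height where the slot floor should be, so it is all the way down. Its top-down fit (0.94) and the scene picture both show it upright.
- **Red cup:** the fit was weaker here (0.68), but it put the cup within about 1 mm of its mat's centre. The final mat detection for red found nothing, so I relied on earlier mat measurements and the picture.
- **Green and blue cups:** I checked these by the gripper position at release, within about 2 mm of the mat centres, and by eye in the pictures. I did not re-measure them after release.
- **Yellow cup:** it was within about 1 mm of where it started.

**What went wrong:** the first grasp on the red cup came up empty because I lifted before the jaws had closed. The cup stayed standing and moved by no more than about 1 mm, and the second grasp worked.

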